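# Start the carrier's retaining screw square with a T-driver

### The job

Take the T-handle driver from its blue stand, set its blade square into the slot of the brass screw sunk in the mould carrier's boss, feeling for the slot with light pressure (never more than about 25 N of contact), and with the driver upright start the screw by turning it clockwise about an eighth of a turn (45 degrees, give or take 15). Then put the driver back upright in its stand, fully home, let go, and leave the other tools where they lie.

Things in the scene. Friction and masses are not known exactly. Their poses are not given: they have to be found in the camera images.
- carrier: Mould carrier, fixed to the bench: steel plate 84 (x) x 194 (y) x 12 mm, a grey insert at each y end (top 32 mm above the bench), between them a round grey boss 41 mm across. Origin: underside centre, on the boss's upright axis. In the boss sits a brass slotted screw, 24.4 mm across, whose slot points anywhere within 0.45 rad of the carrier's y axis (not measured: see or feel it).
- boss_mouth (a point): Centre of the mouth of the boss's bore at its rim, 56 mm above the bench; axes as the carrier's. Bore 25.6 mm wide, flared over the top 6 mm to 33 mm. The screw's flat face lies 19 to 29 mm below this point (differs each time, not measured); its slot runs right across, 6.4 mm wide, 6 mm deep.
- screw_turn (a joint): Angle of the brass screw, rad: 0 at the start, grows as it turns clockwise seen from above (not below 0; stop at 1.9). Turning takes about 0.1 N m; a blade lightly rubbing on the face does not turn it. The screw sits on a spring and gives up to 3 mm downwards (1 N at first, 5.5 N at 3 mm), then is solid.
- stand: Blue driver stand, fixed to the bench: a block 56 x 56 mm, 74 mm high, on a foot 56 (x) x 90 (y) mm, with an upright hole 27 mm wide through it. Origin: underside centre, on the hole's axis.
- stand_mouth (a point): Centre of the mouth of the stand's hole, 74 mm above the bench.
- t_driver: T-handle flat driver, 104 mm tall, 0.16-0.26 kg; z runs up its shaft, origin mid blade tip. Blade 4 mm thick (x), 22 mm wide (y), standing 7 mm out of a round brass sleeve 22.4 mm across, 16 mm long; shaft 13 mm; dark flange 46 mm across, underside 64 mm above the tip; orange bar 22 (x) x 72 (y) x 24 (z) mm. Bar and blade both lie along y. In the stand the flange rests on the block, the tip 10 mm above the bench.
- driver_bar (a point): Centre of the driver's orange bar, 92 mm above its tip; grasp it here across its 22 mm width (its x).
- driver_tip (a point): Middle of the driver blade's tip edge.
- pliers: Blue-handled pliers, 200 mm long, loose bystander.
- red_screwdriver: Red-handled screwdriver, 190 mm long, loose bystander (not the tool for this screw).
- brass_drift: Brass rod 126 mm long, 15 mm thick, loose bystander.
There are look-alikes about, which are no part of the job. There is more than one size of the t_driver; the job needs the larger.

How it is judged:
By the outcome, as a careful person would: the job done as asked, in the order asked, and still so for the second after the job is handed in, with the robot touching nothing.
It also fails if it takes over 72 s, if anything falls off the work surface, if the arm or the gripper's body presses on something with over 40 N, if the wrist force passes 120 N, or if a joint passes its speed limit or range.

### The arm

A 6-joint arm with a two-finger parallel gripper is mounted at the origin on a cart in front of the work surface, level with it; the furniture and walls round the work are solid. World frame = base frame: x ahead of the robot, y to its left, z up, the work surface at z = 0. Lengths are in mm, angles in rad, forces in N, time in s.
With the tool pointing down it reaches from about 400 to 925 mm from the base axis. Payload 12.5 kg.
Tool frame: the origin (TCP) lies between the finger pads; the fingertips stand 19 mm ahead of it and the grasp point (between the pads) is the TCP (env.tips_ahead is the distance from the TCP to the fingertips, in mm); z points along the fingers, y is the line along which they close (so a half turn about z gives the same grasp; the last joint's range is limited). The gripper opens to 95 mm and grips with 3 to 60 N. Pads are 20 mm wide; open, the fingers measure 119 mm over their backs; the gripper's body (75 mm by 180 mm) begins 59 mm behind the grasp point.
Start: joints at [-1.351, 0.491, 1.559, -0, 1.092, -0.106], TCP at [200.065, -592.131, 233.661] pointing down, gripper open.
Joint ranges: [-3.1, 3.1], [-0.84, 2.19], [0.05, 2.79], [-1.13, 4.28], [0.06, 2.93], [-2.69, 2.69]. Speed limits (rad/s): [2.22, 2.22, 2.79, 3.14, 3.14, 3.14].

### API

Orientations are given as [roll, pitch, yaw] about the fixed x, y, z axes, in that order (R = Rz(yaw) Ry(pitch) Rx(roll)).
In Python, from cell import env gives the robot as it stands.
- The arm moves only by the shell command python3 -m crank 'ROWS'. ROWS is JSON, a list of rows, each a list of 5 numbers: the shift along the tool's x, y, z in mm, then the turn about the tool's z in degrees, then the finger opening in mm, from 0 to 95.1. In form: [[dx, dy, dz, yaw, grip], ...]. A call has 1 to 10 rows; each row is the pose to reach, as a shift and turn from the pose commanded when the call began, along the tool's axes at that moment; what a row does not reach only later rows make up. A row lasts 1/12 s, in which the tool goes at most 41.7 mm and 7.16 degrees, less where a joint would pass 70% of its speed; a pose out of reach is approached as far as the arm can. A call with a gripper value outside its range is refused whole. The fingers move at their own pace and stop on an object; the grip force is fixed at half the most. Time passes only in rows, so rows that repeat a pose let the fingers close. It gives the time, the measured TCP pose, the force, the opening and the grip force at its end, in the units of the state.
- env.state(): the state, without advancing time (a new reading comes with each control period).
- env.read_camera(name): name is "side" or "top" or "wrist"; returns a dict with "img" (480x640x3 uint8, blue, green, red), "K" (3x3 intrinsics, pixels), "pose" (4x4, takes a point from camera to world coordinates). Camera axes: x right, y down, z forward; pixel columns grow to the right and rows downward; lengths in mm; the calibration is good to about 2 mm. A picture is of the moment at which its call begins. There is no depth.
- env.job_done(): hands the job in; it is judged then, once.
The state is a dict: "t": time; "joints": joint angles; "qvel": joint speeds; "tau": joint torques, N m; "eef_pos": TCP position; "tcp_rot": TCP orientation; "ft_force": force on the tool from outside, world axes, zero at the start; "moment": the same for the moment, N m; "opening": opening from 0.0 (shut) to 1.0 (fully open); "grip_force": force on a finger pad.
Only numpy, scipy, OpenCV 4.12 (cv2) and the standard library are available. Lean on these libraries where they do the work, as an engineer would, in place of code of your own. Each camera call takes 0.05 s, during which the arm holds its last target. There are 200 camera calls.

## Working session

There is one attempt and no reset: what is moved stays moved. The work goes in short steps, Python scripts to look and compute and a shell command to move; the robot and the scene stay as the last step left them, time stands still between calls to the robot, and variables do not carry over. Pictures are saved under pics/ and viewed, at most 10 in all, crops included, and the job is handed in when it is done.

```bash
ls; mkdir -p pics; python3 - <<'E'
from cell import env
import cv2
s=env.state();print(s)
for n in("top","side"):
    r=env.read_camera(n);cv2.imwrite(f"pics/{n}0.png",r["img"]);print(n,r["K"],r["pose"])
E
```

```text
pics
{'t': 0.0, 'joints': array([-1.35058404e+00,  4.91575827e-01,  1.55949126e+00,  9.38973468e-06,
        1.09169376e+00, -1.05603693e-01]), 'qvel': array([ 0.00010775,  0.00094118,  0.000222  , -0.00091492, -0.0001112 ,
       -0.00074564]), 'tau': array([-6.02208365e-04, -6.12645435e+01, -2.58185148e+01,  6.92631374e-02,
        4.81900130e-02, -1.38293613e-04]), 'eef_pos': array([ 200.0197213 , -591.87537155,  233.03723242]), 'tcp_rot': array([-3.14043184e+00, -1.31417784e-04,  3.25811574e-01]), 'ft_force': array([-0.0244198 , -0.37256948,  0.24008884]), 'moment': array([ 0.00078154,  0.01502842, -0.00746647]), 'grip_force': 0.0, 'opening': 0.9989354034899657}
top [[598.9001755    0.         326.13615206]
 [  0.         598.9001755  249.41178483]
 [  0.           0.           1.        ]] [[ 6.46086399e-02 -9.76613664e-01  2.05064564e-01  3.72972985e+02]
 [-9.97908111e-01 -6.27633729e-02  1.54971594e-02 -2.10373411e+01]
 [-2.26419389e-03 -2.05636842e-01 -9.78625752e-01  1.15513692e+03]
 [ 0.00000000e+00  0.00000000e+00  0.00000000e+00  1.00000000e+00]]
side [[474.41345158   0.         317.84868247]
 [  0.         474.41345158 243.21086488]
 [  0.           0.           1.        ]] [[-8.77816199e-01 -3.21951612e-01  3.54663051e-01  1.67349343e+02]
 [-4.78963122e-01  5.81083188e-01 -6.57979221e-01  7.14228289e+02]
 [ 5.74873430e-03 -7.47455342e-01 -6.64287185e-01  8.17163016e+02]
 [ 0.00000000e+00  0.00000000e+00  0.00000000e+00  1.00000000e+00]]
```

View pics/top0.png

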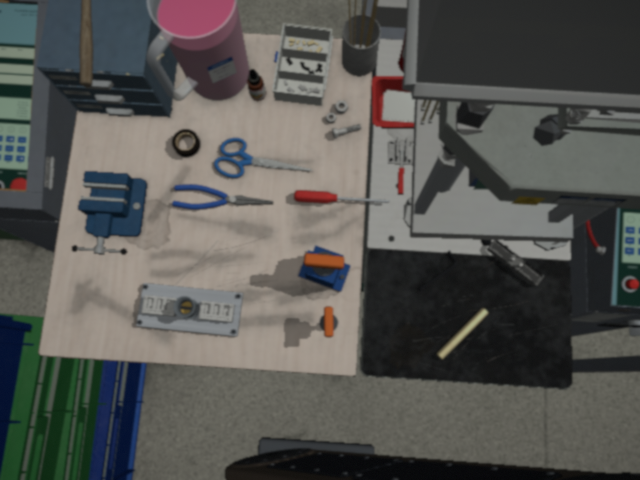

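View pics/side0.png

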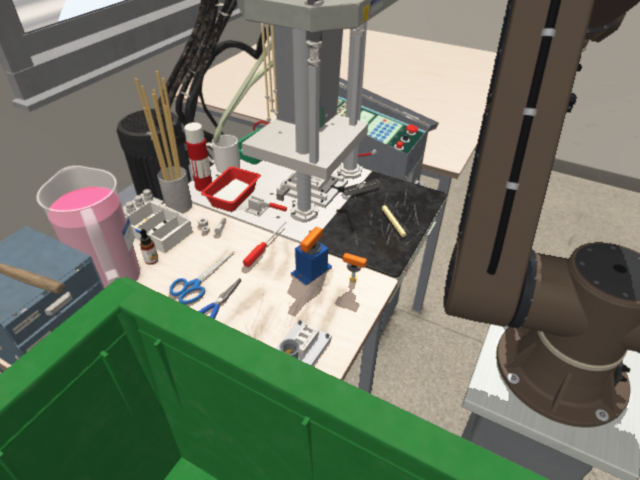

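The top view shows two T-handles. The one at (323,262) has the longer orange bar and stands in the blue stand (325,270). The one at (328,321) is smaller and has no blue stand. The first fits the description. The carrier is at (187,308), with its boss at (187,307). I'll confirm in an enlarged crop.

```bash
cat > h.py <<'E'
import numpy as np,cv2
from cell import env
def ray(r,u,v,z):
    d=r["pose"][:3,:3]@np.linalg.inv(r["K"])@[u,v,1.];c=r["pose"][:3,3]
    return (c+d*(z-c[2])/d[2])
def proj(r,p):
    q=np.linalg.inv(r["pose"])@np.append(p,1.);w=r["K"]@q[:3];return w[:2]/w[2]
E
python3 - <<'E'
from h import *
r=env.read_camera("top");i=r["img"]
a=cv2.resize(i[235:345,280:370],None,fx=5,fy=5,interpolation=cv2.INTER_CUBIC)
b=cv2.resize(i[275:345,125:250],None,fx=6,fy=6,interpolation=cv2.INTER_CUBIC)
b=b[:, :750]
c=np.zeros((550,800,3),np.uint8);c[:, :450]=a;b2=cv2.resize(i[280:340,150:220],None,fx=5,fy=5,interpolation=cv2.INTER_CUBIC);c[:300,450:800]=b2
cv2.imwrite("pics/c1.png",c)
print(ray(r,323.5,261,114),ray(r,187,307,56),ray(r,328,320,60))
E
```

```text
[569.93130772  -1.24949954 114.        ] [478.8767917  244.74474595  56.        ] [471.42683394 -15.58380371  60.        ]
```

View pics/c1.png

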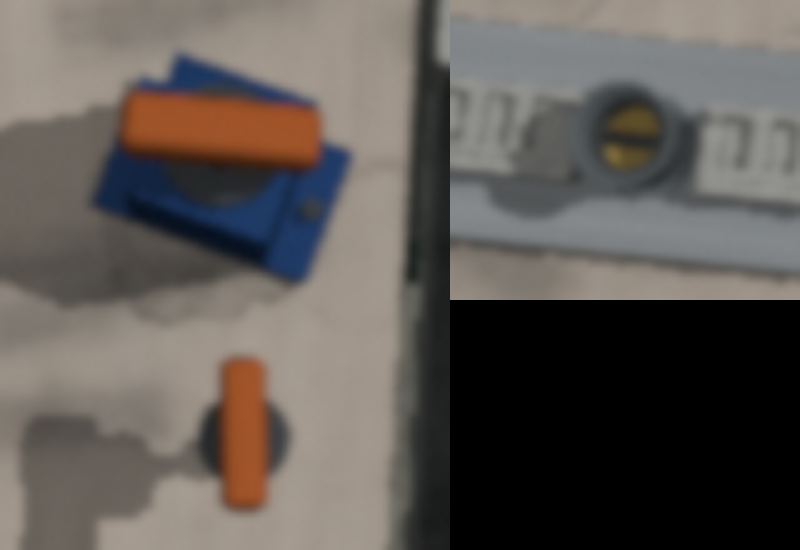

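The crop confirms it: the stand's bar is about 39 px long (≈70 mm), against about 29 px for the look-alike. The slot shows at about (187,307), running roughly across the image. Next I'll work out the approach.

```bash
cat >> h.py <<'E'
from scipy.spatial.transform import Rotation as Ro
def togo(p,yaw=None):
    s=env.state();R=Ro.from_euler("xyz",s["tcp_rot"]).as_matrix()
    d=R.T@(np.array(p)-s["eef_pos"])
    a=None if yaw is None else -(np.degrees(yaw-s["tcp_rot"][2])+180)%360-180
    if a is not None: a=-((np.degrees(yaw-s["tcp_rot"][2])+90)%180-90)
    print("pos",s["eef_pos"].round(1),"rot",s["tcp_rot"].round(3),"go",d.round(1),"turn",a,"t",s["t"])
E
python3 - <<'E'
from h import *
r=env.read_camera("top")
a=ray(r,305,260,114);b=ray(r,344,262,114);print(a,b,a-b,(a+b)/2)
u=a-b;psi=np.arctan2(u[1],u[0]);print("bar dir",psi)
c=ray(r,135+0,307,12)
# tool x along bar
togo([(a+b)[0]/2-10,(a+b)[1]/2,260],psi)
w=env.read_camera("wrist");s=env.state();R=Ro.from_euler("xyz",s["tcp_rot"]).as_matrix()
print("cam in tool",R.T@(w["pose"][:3,3]-s["eef_pos"]),R.T@w["pose"][:3,:3],w["K"])
E
```

```text
[569.62719362  31.54554672 114.        ] [570.46216321 -37.54637222 114.        ] [-0.83496958 69.09191895  0.        ] [570.04467841  -3.00041275 114.        ]
bar dir 1.5828806479484872
pos [ 200.  -592.   233.3] rot [-3.141 -0.     0.326] go [ 529.6 -442.8  -26.4] turn -72.02677904035016 t 0.2
cam in tool [  67.1398489    -0.43328546 -150.95356499] [[-9.60672409e-04 -9.70297871e-01 -2.41911388e-01]
 [ 9.99999156e-01 -7.20559705e-04 -1.08103241e-03]
 [ 8.74611849e-04 -2.41912222e-01  9.70297744e-01]] [[377.95044625   0.         320.07660969]
 [  0.         377.95044625 238.66051032]
 [  0.           0.           1.        ]]
```

```bash
python3 -m crank '[[530,-443,-26,-72,95],[530,-443,-26,-72,95],[530,-443,-26,-72,95],[530,-443,-26,-72,95],[530,-443,-26,-72,95],[530,-443,-26,-72,95],[530,-443,-26,-72,95],[530,-443,-26,-72,95],[530,-443,-26,-72,95],[530,-443,-26,-72,95]]'; python3 -c "
from h import *
togo([560,-3,260],1.583)"
```

```text
t: 1.08
eef_pos: [417.9, -235.0, 249.6]
tcp_rot: [3.141, 0.0, 1.582]
ft_force: [0.5, -0.9, -0.1]
opening: 1.003
grip_force: 0.0
pos [ 417.9 -235.   249.6] rot [3.141 0.    1.582] go [230.4 144.7 -10.5] turn -0.07228830800806918 t 1.0833
```

```bash
python3 -m crank '[[212,135,-10,0,95],[212,135,-10,0,95],[212,135,-10,0,95],[212,135,-10,0,95],[212,135,-10,0,95],[212,135,-10,0,95],[212,135,-10,0,95],[212,135,-10,0,95],[212,135,-10,0,95],[212,135,-10,0,95]]'; python3 - <<'E'
from h import *
togo([480,205,260])
r=env.read_camera("wrist");np.savez("w1.npz",**r);cv2.imwrite("pics/w1.png",r["img"])
E
```

```text
t: 1.92
eef_pos: [550.7, -25.1, 259.2]
tcp_rot: [-3.141, 0.0, 1.575]
ft_force: [0.4, -0.0, -1.5]
opening: 0.998
grip_force: 0.0
pos [550.7 -25.1 259.2] rot [-3.141  0.     1.575] go [230.4 -69.7  -0.8] turn None t 1.9167
```

View pics/w1.png

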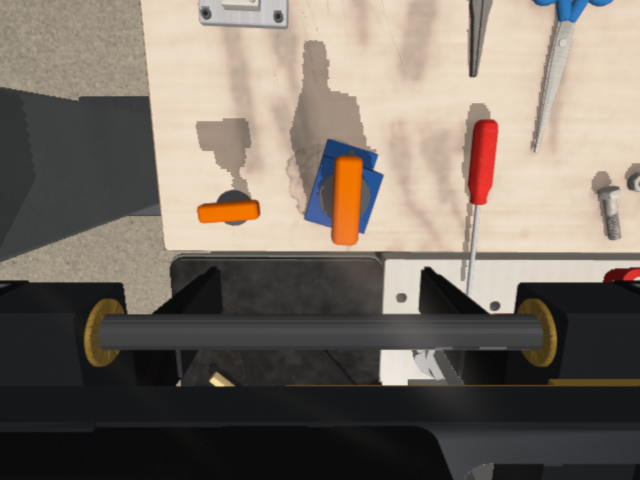

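The wrist view shows the bar of the large driver from (348,157) to (345,243), with the look-alike at (228,211). Next I'll look at the screw from above.

```bash
python3 -m crank '[[230,-70,0,0,95],[230,-70,0,0,95],[230,-70,0,0,95],[230,-70,0,0,95],[230,-70,0,0,95],[230,-70,0,0,95],[230,-70,0,0,95],[230,-70,0,0,95],[230,-70,0,0,95]]'; python3 - <<'E'
from h import *
togo([480,205,260])
r=env.read_camera("wrist");np.savez("w2.npz",**r)
w=np.load("w1.npz")
u,v=proj(r,[479,245,56]);print(u,v)
a=cv2.resize(w["img"][135:255,290:400],None,fx=5,fy=5,interpolation=cv2.INTER_CUBIC)[:600,:400]
u,v=int(u),int(v);b=cv2.resize(r["img"][v-60:v+60,u-40:u+40],None,fx=5,fy=5,interpolation=cv2.INTER_CUBIC)
print("b off",u-40,v-60);cv2.imwrite("pics/c2.png",np.hstack([a,b]))
E
```

```text
t: 2.72
eef_pos: [480.3, 204.4, 259.4]
tcp_rot: [3.141, 0.0, 1.575]
ft_force: [1.1, 0.2, -0.4]
opening: 0.996
grip_force: 0.0
pos [480.3 204.4 259.4] rot [3.141 0.    1.575] go [ 0.6 -0.3 -0.6] turn None t 2.7167
319.61489135230886 174.91403221796605
b off 279 114
```

View pics/c2.png

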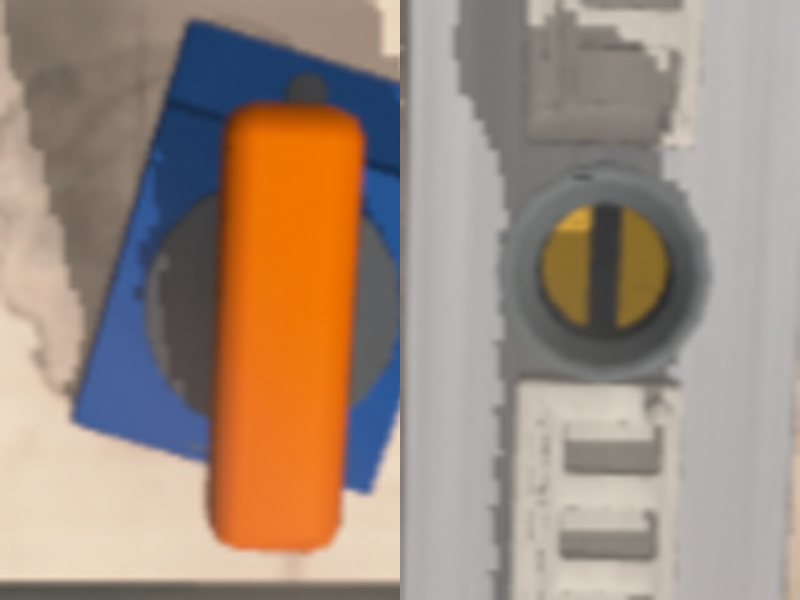

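The bar's top face runs from crop (297,115) to (277,548). The boss rim is centred at crop (606,273), and the slot runs from (606,205) to (603,335), nearly straight along y.

```bash
python3 - <<'E'
from h import *
w1=np.load("w1.npz");w2=np.load("w2.npz")
f=lambda u,v,ox,oy:(ox+(u+.5)/5-.5,oy+(v+.5)/5-.5)
a=ray(w1,*f(297,113,290,135),114);b=ray(w1,*f(277,548,290,135),114);d=a-b
print("bar",a,b,np.hypot(*d[:2]),(a+b)/2,"psi",np.arctan2(d[1],d[0]))
fl=[ray(w1,*f(u,v,290,135),77) for u,v in((147,310),(400,310))];print("flange L/R",fl)
g=lambda u,v:f(u-400,v,279,114)
m=ray(w2,*g(606,273),56);print("mouth",m, "width",ray(w2,*g(503,273),56)-ray(w2,*g(710,273),56))
print("screw",[ray(w2,*g(604.5,268),z) for z in(37,32,27)])
a=ray(w2,*g(606,205),32);b=ray(w2,*g(603,335),32);d=a-b;print("slot psi",np.arctan2(d[1],d[0]),np.hypot(*d[:2]))
togo([570.5,-4,200],1.58)
E
```

```text
bar [571.84745759  33.47940089 114.        ] [570.08826275 -35.49553247 114.        ] 68.99736370492587 [570.96786017  -1.00806579 114.        ] psi 1.545297012011376
flange L/R [array([548.80336506,  -1.82203141,  77.        ]), array([593.53178407,  -1.68167369,  77.        ])]
mouth [479.15308195 251.13199547  56.        ] width [-38.22876888  -0.1228572    0.        ]
screw [array([478.84587895, 250.95628682,  37.        ]), array([478.83861468, 250.67112408,  32.        ]), array([478.8313504 , 250.38596134,  27.        ])]
slot psi 1.5501964357911757 25.234775588367416
pos [480.5 204.1 259.3] rot [3.141 0.    1.574] go [-208.3   89.3   59.4] turn -0.33630602591564696 t 2.7667
```

```bash
python3 -m crank '[[-206,89,0,1.4,95],[-206,89,0,1.4,95],[-206,89,0,1.4,95],[-206,89,0,1.4,95],[-206,89,30,1.4,70],[-206,89,60,1.4,60],[-206,89,60,1.4,60],[-206,89,60,1.4,60],[-206,89,60,1.4,60],[-206,89,60,1.4,60]]'; python3 -c "
from h import *
togo([571,-1.5,105],1.55)"
```

```text
t: 3.6
eef_pos: [570.3, 0.3, 200.8]
tcp_rot: [3.14, 0.0, 1.552]
ft_force: [0.6, 0.3, 0.2]
opening: 0.652
grip_force: 0.0
pos [5.703e+02 3.000e-01 2.008e+02] rot [3.14  0.    1.552] go [-1.8  0.6 95.8] turn 0.0915376628386042 t 3.6
```

```bash
python3 -m crank '[[-2,0.6,30,0,60],[-2,0.6,60,0,60],[-2,0.6,85,0,60],[-2,0.6,95,0,60],[-2,0.6,95,0,60],[-2,0.6,95,0,60],[-2,0.6,95,0,60]]'; python3 -m crank '[[0,0,0,0,30],[0,0,0,0,24],[0,0,0,0,18],[0,0,0,0,15],[0,0,0,0,15],[0,0,0,0,15],[0,0,0,0,15],[0,0,0,0,15],[0,0,0,0,15]]'; python3 -c "
from h import *
togo([571,-1.5,105],1.55);s=env.state();print(s['moment'],s['opening']*95.1)"
```

```text
t: 4.18
eef_pos: [571.5, -1.9, 106.2]
tcp_rot: [3.139, 0.0, 1.552]
ft_force: [0.7, -0.4, 0.3]
opening: 0.629
grip_force: 0.0
t: 4.93
eef_pos: [570.7, -2.2, 104.4]
tcp_rot: [3.141, 0.0, 1.551]
ft_force: [1.3, -0.6, 1.2]
opening: 0.23
grip_force: 30.0
pos [570.7  -2.2 104.4] rot [3.141 0.    1.551] go [ 0.7  0.2 -0.6] turn 0.0768704718219908 t 4.9333
[ 0.01615423 -0.14663541  0.05860207] 21.84189324205739
```

```bash
python3 -m crank '[[0,0,-10,0,15],[0,0,-30,0,15],[0,0,-60,0,15],[0,0,-90,0,15],[0,0,-110,0,15],[0,0,-110,0,15],[0,0,-110,0,15]]'; python3 -c "
from h import *
s=env.state();print(s['ft_force'],s['moment'],s['opening']*95.1)
togo([479,251,214],1.55)
r=env.read_camera('wrist');np.savez('w3.npz',**r)
t=env.read_camera('side')
cv2.imwrite('pics/c3.png',np.hstack([r['img'][80:480,180:460],cv2.resize(t['img'][190:290,270:370],None,fx=4,fy=4,interpolation=cv2.INTER_CUBIC)]))"
```

```text
t: 5.52
eef_pos: [570.6, -2.1, 215.2]
tcp_rot: [3.14, 0.0, 1.551]
ft_force: [-0.8, 0.5, -2.7]
opening: 0.225
grip_force: 30.0
[-0.76889201  0.4798186  -2.70251893] [ 0.01576712 -0.08107176 -0.01575554] 21.398406482645797
pos [570.6  -2.1 215.2] rot [3.14  0.    1.551] go [251.3 -96.5   1. ] turn 0.07957366306870028 t 5.5167
```

View pics/c3.png

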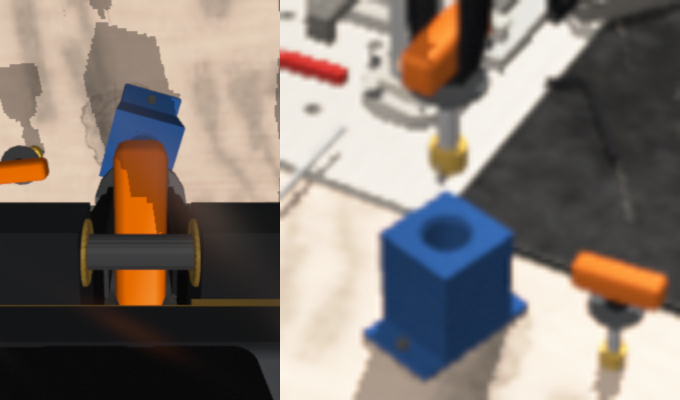

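The driver is held upright and the stand is empty. The bar's far end in the wrist crop is at about (141,142), which is full-image (321,222).

```bash
python3 -c "
from h import *
w=np.load('w3.npz')
for v in(218,222,226):print(ray(w,321,v,224.8)-[0,-2.1+36,0])
"; python3 -m crank '[[250,-96,0,0,15],[250,-96,0,0,15],[250,-96,0,0,15],[250,-96,0,0,15],[250,-96,0,0,15],[250,-96,0,0,15],[250,-96,0,0,15],[250,-96,0,0,15],[250,-96,0,0,15],[250,-96,0,0,15]]';python3 -c "
from h import *
togo([479,250,170],1.55)"
```

```text
[571.08775848   4.7731573  224.8       ]
[571.0570634   3.2222744 224.8      ]
[571.02620803   1.66329268 224.8       ]
t: 6.45
eef_pos: [479.4, 249.1, 213.3]
tcp_rot: [-3.14, 0.001, 1.551]
ft_force: [-0.0, 1.1, -2.0]
opening: 0.229
grip_force: 30.0
pos [479.4 249.1 213.3] rot [-3.140e+00  1.000e-03  1.551e+00] go [ 0.9 -0.3 43.3] turn 0.08391855772759982 t 6.45
```

```bash
python3 -m crank '[[1,-0.5,25,0,15],[1,-0.5,45,0,15],[1,-0.5,55,0,15],[1,-0.5,58,0,15],[1,-0.5,58,0,15],[1,-0.5,58,0,15]]';python3 -c "
from h import *
s=env.state();print(s['ft_force'],s['moment']);togo([478.9,249.9,135],1.55)
r=env.read_camera('side');u,v=map(int,proj(r,[479,250,60]));print(u,v)
cv2.imwrite('pics/c4.png',cv2.resize(r['img'][v-60:v+40,u-60:u+60],None,fx=5,fy=5,interpolation=cv2.INTER_CUBIC))"
```

```text
t: 6.95
eef_pos: [479.6, 250.4, 156.8]
tcp_rot: [3.141, -0.0, 1.551]
ft_force: [0.6, 0.8, -2.2]
opening: 0.23
grip_force: 30.0
[ 0.55258535  0.80500825 -2.20163013] [-0.06635331 -0.10360131 -0.0047979 ]
pos [479.6 250.4 156.8] rot [ 3.141 -0.     1.551] go [-0.5 -0.7 21.8] turn 0.034298675273973345 t 6.95
289 344
```

View pics/c4.png

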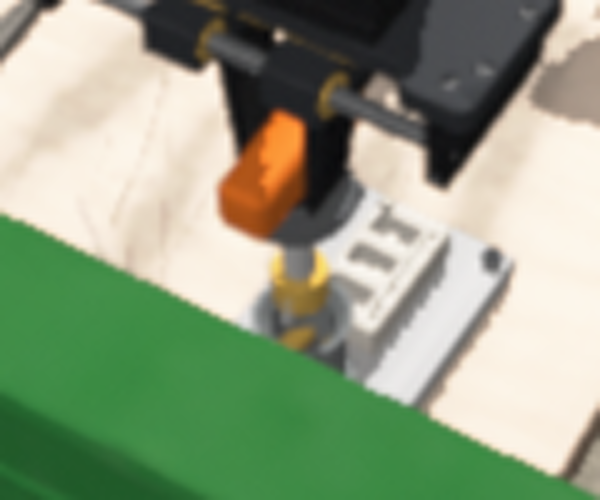

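The blade sits over the bore, roughly centred in the boss mouth at crop (297,325). I'll go down in small steps.

```bash
cat > st.py <<'E'
from h import *
s=env.state();print(s['eef_pos'].round(2),s['ft_force'].round(1),s['moment'].round(3),s['tcp_rot'].round(3),round(s['opening']*95.1,1))
E
python3 -m crank '[[-0.5,-0.5,5,0,15],[-0.5,-0.5,10,0,15],[-0.5,-0.5,14,0,15],[-0.5,-0.5,18,0,15],[-0.5,-0.5,20,0,15],[-0.5,-0.5,20,0,15],[-0.5,-0.5,20,0,15]]';python3 st.py
```

```text
t: 7.58
eef_pos: [478.5, 250.2, 136.1]
tcp_rot: [-3.141, 0.0, 1.551]
ft_force: [-0.3, 0.4, -1.8]
opening: 0.23
grip_force: 30.0
[478.49 250.22 136.11] [-0.3  0.4 -1.8] [ 0.04  -0.13  -0.025] [-3.141  0.     1.551] 21.8
```

```bash
python3 -m crank '[[0,0,1,0,15],[0,0,2,0,15],[0,0,3,0,15],[0,0,4,0,15],[0,0,5,0,15],[0,0,5,0,15]]';python3 st.py;python3 -m crank '[[0,0,0.7,0,15],[0,0,1.4,0,15],[0,0,2,0,15],[0,0,2.5,0,15],[0,0,2.5,0,15]]';python3 st.py
```

```text
t: 8.08
eef_pos: [478.5, 250.2, 131.1]
tcp_rot: [-3.141, 0.0, 1.551]
ft_force: [0.3, 0.1, -1.6]
opening: 0.226
grip_force: 30.0
[478.49 250.16 131.09] [ 0.3  0.1 -1.6] [-0.041 -0.107 -0.012] [-3.141  0.     1.551] 21.5
t: 8.5
eef_pos: [478.5, 250.2, 128.7]
tcp_rot: [-3.141, 0.0, 1.551]
ft_force: [0.5, 0.3, -1.7]
opening: 0.23
grip_force: 30.0
[478.5  250.18 128.66] [ 0.5  0.3 -1.7] [-0.026 -0.097  0.009] [-3.141  0.     1.551] 21.9
```

```bash
for k in 1 2 3; do python3 -m crank '[[0,0,0.7,0,15],[0,0,1.4,0,15],[0,0,2,0,15],[0,0,2,0,15]]' >/dev/null;python3 st.py; done
```

```text
[478.5  250.14 126.61] [-0.5 -0.  -1.9] [-0.033 -0.142  0.03 ] [-3.141  0.     1.551] 21.4
[478.48 250.17 124.62] [ 0.7  1.  -1.8] [-0.055 -0.048 -0.024] [-3.141  0.     1.551] 21.3
[478.49 250.15 122.61] [-0.3 -0.  -1. ] [-0.016 -0.099  0.042] [-3.141  0.     1.551] 21.8
```

```bash
for k in 1 2 3; do python3 -m crank '[[0,0,0.5,0,15],[0,0,1,0,15],[0,0,1.5,0,15],[0,0,1.5,0,15],[0,0,1.5,0,15]]' >/dev/null;python3 st.py; done
```

```text
[478.54 250.18 121.24] [-0.6  0.3 -1.7] [-0.036 -0.137  0.013] [-3.142  0.     1.551] 22.0
[478.51 250.19 119.73] [ 0.9  0.  -1.8] [-0.046 -0.082  0.027] [-3.142  0.     1.551] 22.1
[478.55 250.2  118.31] [ 0.6  0.9 -0.9] [-0.065 -0.05  -0.017] [3.141 0.    1.551] 21.8
```

```bash
for k in 1 2; do python3 -m crank '[[0,0,0.5,0,15],[0,0,1,0,15],[0,0,1,0,15],[0,0,1,0,15]]' >/dev/null;python3 st.py; done
```

```text
[478.57 250.2  117.38] [-1.3 -0.4  1.5] [-0.005  0.044  0.002] [3.141 0.    1.551] 21.7
[478.67 250.27 117.25] [-3.1 -0.4 12.6] [-0.307  0.71  -0.055] [ 3.141 -0.     1.551] 21.8
```

```bash
python3 -m crank '[[0,0,-1.2,0,15],[0,0,-1.2,0,15],[0,0,-1.2,0,15],[0,0,-1.2,0,15]]' >/dev/null;python3 st.py; python3 -m crank '[[0,0,0,2,15],[0,0,0,4,15],[0,0,0,4,15],[0,0,0,4,15]]' >/dev/null;python3 st.py;python3 -m crank '[[0,0,0,2,15],[0,0,0,4,15],[0,0,0,4,15],[0,0,0,4,15]]' >/dev/null;python3 st.py
```

```text
[478.57 250.21 117.4 ] [-0.7 -0.5  1.2] [ 0.013 -0.037 -0.022] [3.142 0.    1.551] 22.0
[478.64 250.2  117.4 ] [ 1.2 -0.5  1.5] [-0.016 -0.176  0.027] [3.141 0.    1.483] 22.2
[478.96 250.15 117.48] [ 2.3 -1.4 -0.2] [-0.376 -0.839  0.002] [ 3.141 -0.     1.414] 21.8
```

```bash
for k in 1 2; do python3 -m crank '[[0,0.3,0,2,15],[0,0.5,0,4,15],[0,0.5,0,4,15],[0,0.5,0,4,15]]' >/dev/null;python3 st.py; done
```

```text
[479.15 250.09 117.45] [ 1.3 -1.8 -0.6] [-0.335 -0.635  0.092] [3.141 0.    1.344] 21.9
[479.34 250.01 117.43] [ 0.9 -0.4 -0.8] [-0.077 -0.266  0.094] [-3.141  0.     1.274] 21.8
```

```bash
python3 -m crank '[[0,0,0.3,3,15],[0,-0.1,0.3,6,15],[0,-0.1,0.3,9,15],[0,-0.2,0.3,10,15],[0,-0.2,0.3,10,15]]' >/dev/null;python3 st.py
```

```text
[479.3  250.07 117.36] [-0.8 -0.8  4.6] [-0.221 -0.047  0.087] [ 3.141 -0.     1.099] 21.8
```

```bash
for k in 1 2; do python3 -m crank '[[0,0,0,3,15],[0,-0.1,0,6,15],[0,-0.1,0,9,15],[0,-0.2,0,10,15],[0,-0.2,0,10,15]]' >/dev/null;python3 st.py;done
```

```text
[479.2  250.15 117.33] [ 0.3 -0.9  6.8] [-0.335 -0.101  0.073] [ 3.141 -0.     0.925] 21.9
[479.11 250.21 117.34] [ 1.6 -1.8  4.6] [-0.444 -0.103  0.084] [ 3.141 -0.     0.75 ] 21.8
```

```bash
python3 -m crank '[[0,0.2,0,3,15],[0,0.3,0,6,15],[0,0.3,0,9,15],[0,0.3,0,9,15],[0,0.3,0,9,15]]' >/dev/null;python3 st.py; python3 -m crank '[[0,0,0,-2,15],[0,0,0,-3,15],[0,0,0,-3,15],[0,0,-5,-3,15],[0,0,-15,-3,15],[0,0,-30,-3,15],[0,0,-60,-3,15],[0,0,-95,-3,15],[0,0,-95,-3,15],[0,0,-95,-3,15]]' ; python3 st.py
python3 -c "
from h import *
togo([570.7,-2.2,214.4],1.551)"
```

```text
[479.16 250.12 117.33] [-0.3 -0.4  6. ] [-0.119  0.054  0.084] [-3.142 -0.     0.594] 22.1
t: 15.58
eef_pos: [479.4, 250.2, 214.0]
tcp_rot: [3.141, -0.003, 0.645]
ft_force: [0.4, -0.5, -2.8]
opening: 0.228
grip_force: 30.0
[479.41 250.23 213.97] [ 0.4 -0.5 -2.8] [-0.057  0.044 -0.008] [ 3.141e+00 -3.000e-03  6.450e-01] 21.7
pos [479.4 250.2 214. ] rot [ 3.141e+00 -3.000e-03  6.450e-01] go [-78.7 256.6  -0.5] turn -51.92796974331367 t 15.5833
```

```bash
python3 -m crank '[[-36,48,0,-7,15],[-36,48,0,-14,15],[-36,48,0,-21,15],[-36,48,0,-28,15],[-36,48,0,-35,15],[-36,48,0,-42,15],[-36,48,0,-49,15],[-36,48,0,-52,15],[-36,48,0,-52,15],[-36,48,0,-52,15]]' ; python3 -c "
from h import *
togo([570.7,-2.2,214.4],1.551)
r=env.read_camera('wrist');np.savez('w4.npz',**r)
u,v=map(int,proj(r,[479,251,50]));print(u,v)
v=max(v,60)
cv2.imwrite('pics/c5.png',cv2.resize(r['img'][v-60:v+60,u-60:u+60],None,fx=5,fy=5,interpolation=cv2.INTER_CUBIC))"
```

```text
t: 16.42
eef_pos: [478.7, 189.9, 211.2]
tcp_rot: [-3.14, 0.001, 1.55]
ft_force: [0.0, 0.6, -1.6]
opening: 0.23
grip_force: 30.0
pos [478.7 189.9 211.2] rot [-3.14e+00  1.00e-03  1.55e+00] go [-190.2   96.    -3.3] turn -0.07807859589003385 t 16.4167
320 153
```

View pics/c5.png

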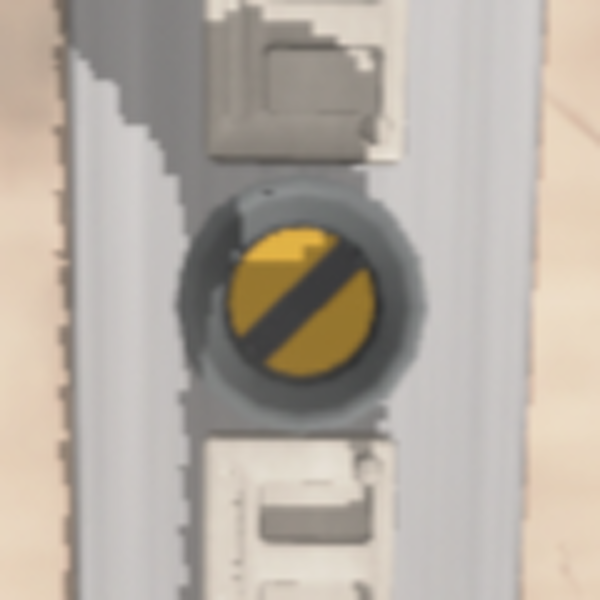

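The slot now runs from crop (257,352) to (350,250), about 42° clockwise of the start, which is within 45 ± 15. Now I'll return the driver.

```bash
python3 -m crank '[[-190,96,-3,0,15],[-190,96,-3,0,15],[-190,96,-3,0,15],[-190,96,-3,0,15],[-190,96,-3,0,15],[-190,96,-3,0,15],[-190,96,-3,0,15],[-190,96,-3,0,15],[-190,96,-3,0,15]]' ; python3 -c "
from h import *
togo([570.7,-2.2,180],1.551)"
```

```text
t: 17.22
eef_pos: [570.9, -0.8, 214.9]
tcp_rot: [-3.141, -0.0, 1.552]
ft_force: [-0.0, 0.8, -2.4]
opening: 0.232
grip_force: 30.0
pos [570.9  -0.8 214.9] rot [-3.141 -0.     1.552] go [-1.4 -0.1 34.9] turn 0.02882562999722893 t 17.2167
```

```bash
python3 -m crank '[[-1.2,0,15,0,15],[-1.2,0,30,0,15],[-1.2,0,40,0,15],[-1.2,0,40,0,15],[-1.2,0,40,0,15]]' >/dev/null;python3 st.py
```

```text
[571.23  -2.16 175.12] [ 0.1 -0.3 -1.5] [-0.024 -0.14  -0.013] [-3.141 -0.     1.552] 22.1
```

```bash
python3 -m crank '[[0,-0.5,5,0,15],[0,-0.5,10,0,15],[0,-0.5,15,0,15],[0,-0.5,20,0,15],[0,-0.5,20,0,15]]' >/dev/null;python3 st.py;python3 -m crank '[[0,0,8,0,15],[0,0,16,0,15],[0,0,24,0,15],[0,0,32,0,15],[0,0,40,0,15],[0,0,46,0,15],[0,0,46,0,15],[0,0,46,0,15]]' >/dev/null;python3 st.py
```

```text
[570.58  -2.99 154.18] [-0.2 -0.1 -1. ] [-0.033 -0.092 -0.016] [-3.14  -0.     1.551] 21.6
[570.9   -2.97 108.79] [-0.1 -0.1 -0.9] [-0.011 -0.096 -0.034] [-3.141  0.     1.551] 21.8
```

```bash
python3 -m crank '[[0.8,-0.2,1,0,15],[0.8,-0.2,2,0,15],[0.8,-0.2,3,0,15],[0.8,-0.2,3.5,0,15],[0.8,-0.2,3.5,0,15]]' >/dev/null;python3 st.py;for k in 1 2; do python3 -m crank '[[0,0,0.5,0,15],[0,0,0.5,0,15],[0,0,0.5,0,15]]' >/dev/null;python3 st.py;done
```

```text
[570.78  -2.17 105.73] [-0.3  0.2 -2.1] [-0.054 -0.133  0.021] [3.141 0.    1.551] 22.3
[570.78  -2.2  105.21] [-0.3 -0.2 -1.6] [-0.021 -0.106  0.006] [3.142 0.    1.551] 21.8
[570.79  -2.17 104.67] [-0.6  0.3 -1.5] [ 0.006 -0.09   0.018] [3.142 0.    1.551] 22.0
```

```bash
for k in 1 2 3; do python3 -m crank '[[0,0,0.3,0,15],[0,0,0.3,0,15],[0,0,0.3,0,15]]' >/dev/null;python3 st.py;done
```

```text
[570.77  -2.19 104.37] [ 0.1 -0.4 -2.6] [ 0.001 -0.114 -0.021] [-3.142  0.     1.551] 22.3
[570.8   -2.19 104.35] [-1.8  0.8  3.4] [-0.015  0.233 -0.017] [3.141 0.    1.551] 21.7
[570.81  -2.18 104.33] [-3.5 -0.1  8. ] [-0.001  0.473 -0.002] [3.141 0.    1.551] 22.0
```

Flange contact comes at z = 104.35, the same height as at pick-up, so it's home. I'll release gently, opening just enough, and rise.

```bash
python3 -m crank '[[0,0,-0.4,0,15],[0,0,-0.4,0,24],[0,0,-0.4,0,35],[0,0,-0.4,0,50],[0,0,-0.4,0,60],[0,0,-0.4,0,60],[0,0,-0.4,0,60]]' ;python3 -m crank '[[0,0,-10,0,60],[0,0,-30,0,60],[0,0,-60,0,60],[0,0,-100,0,60],[20,-20,-140,0,60],[20,-20,-140,0,60],[20,-20,-140,0,60]]'; python3 -c "
from h import *
s=env.state()
r=env.read_camera('wrist');t=env.read_camera('side')
u,v=map(int,proj(r,[571,-1,100]));print(u,v)
a=cv2.resize(r['img'][v-65:v+65,u-65:u+65],(400,400),interpolation=cv2.INTER_CUBIC)
cv2.imwrite('pics/c6.png',np.hstack([a,cv2.resize(t['img'][205:305,260:360],None,fx=4,fy=4,interpolation=cv2.INTER_CUBIC)]))"
```

```text
t: 20.97
eef_pos: [570.8, -2.2, 104.1]
tcp_rot: [3.142, 0.0, 1.551]
ft_force: [0.8, -0.9, -0.0]
opening: 0.546
grip_force: 0.0
t: 21.55
eef_pos: [551.1, 19.0, 247.3]
tcp_rot: [3.137, 0.0, 1.552]
ft_force: [-0.3, -0.2, 0.1]
opening: 0.631
grip_force: 0.0
344 254
```

View pics/c6.png

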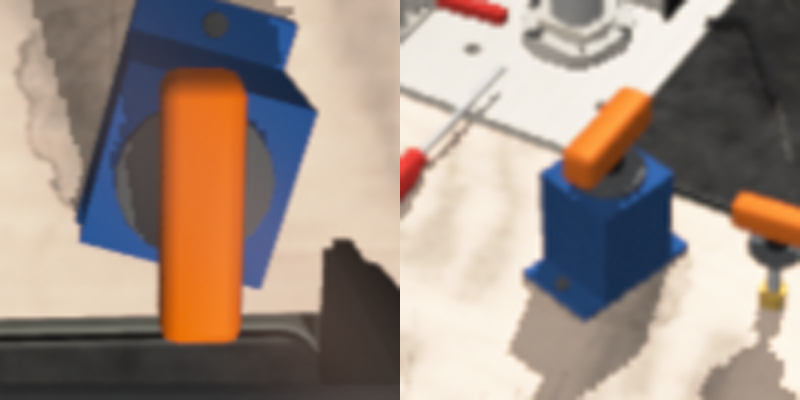

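The driver is upright in the stand: its flange lies flat on the block (side crop (615,175)) and the gripper is clear of it.

```bash
python3 -m crank '[[0,0,0,0,60],[0,0,0,0,60],[0,0,0,0,60]]' >/dev/null; python3 -c "
from cell import env
print(env.job_done())"
```

```text
the job is handed in; nothing more can be done
None
```

I turned the screw about 42° clockwise, measured from the wrist camera, and put the driver back upright and fully home in its blue stand. The highest contact force I read was about 14 N, the other tools were not touched, and I handed the job in at about 22 s.

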